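Clamp the tube rack in its dock

TASK

Fix the tube rack in the aluminium dock for the next run: loosen the clamp knob of the grey sliding block until the block runs free, slide the block gently against the rack until the rack sits firmly against the fixed end stop with no gap at either end, then turn the knob back (clockwise) until you feel the clamp grip firmly, without overtightening it. Do not ram or lift the rack, and leave the other things on the bench alone.

Things in the scene. Friction and masses are not known exactly. Their poses are not given: they have to be found in the camera images.
- dock: Fixed aluminium dock, 360 long (its x, from -200 to 160), 102 wide (y). Origin: on the bench under its centre line. x points from the sliding block towards the fixed end stop, roughly away from the robot. Floor top at z = 10; side fences 9 wide, top at z = 22, 84 between them. End stop: inner face at x = 145, top at z = 55. A groove runs along the middle of the floor.
- rack: White tube rack with closed micro tubes, 146 long along the dock, 78 wide, 50 high with tubes, about 0.2 kg, loose on the dock floor between the fences. Origin: centre of its underside; its own y axis lies along the dock's x. Against the end stop its origin is at dock x = 72; at the start it stands 8 to 18 mm short of it.
- stop_block: Grey block that slides along the dock's x: 90 long, 76 wide (104 where it laps over the fences), top 55 above the bench. Origin: middle of its front face (towards the rack) at the dock floor; axes as the dock's. Origin travels dock x = -75 to 25; all pushed home: -1. Freed, it slides with about 5 N (the rack adds 1 to 3 N); clamped it resists 12 N or more.
- block_rear (a point): Centre of the block's flat rear face (towards the robot), 90 behind its front face and 40 above the bench; the face is 76 wide, from 11 to 55 above the bench: the place to push. Nothing of the knob reaches over its edge while the knob is turned less than 1.2 rad.
- knob (a joint): Angle of the clamp knob on the block, rad, vertical axis; about 0 at the start (clamped). Grows counter-clockwise seen from above = loosening; falls = tightening; stops at -1.6 and 1.6. The angle where it bites differs each time, 0.15 to 0.9, by hidden wear; above 0.95 the block is free. Loose it turns with 0.2 N m; past the bite tightening adds 0.25 N m per rad.
- knob_centre (a point): On the knob's axis at mid-height of its cross bar, 83 above the bench, 45 behind the block's front face. Black hub of 30 diameter, 66 to 90 above the bench; straight cross bar 92 long, 12 wide, 77 to 89 above the bench, 46 to either side, to be pushed at its arms or pinched. At knob angle 0 the bar lies across the dock.
- bar_left (a point): Tip of the cross bar's left arm (towards the dock's +y at knob angle 0), 46 from the axis, at mid-height of the bar. Firmly tight: stop turning when the knob takes 0.32 to 0.4 N m, i.e. 0.5 to 0.8 rad past the bite (0.36 N m is 9.5 N on an arm 38 mm from the axis); above 0.47 N m it is overtightened. Let go, it stays put.
- clamp_shoe: Small steel brake shoe under the block, out of sight, pressed by the knob's screw on the strip in the groove. Origin: its underside.
- slide_strip: Fixed steel strip in the dock's groove on which the shoe presses; origin as the dock's. The force between shoe and strip is the clamp force: 100 N per rad past the bite.
- timer: white bench timer, 47x68x66 (mm); bystander; origin: centre of its underside.
- tape_roll: roll of tape, 52 across, 22 high (mm); bystander; origin: centre of its underside.
- beaker: glass beaker, 50 across, 69 high (mm); bystander; origin: centre of its underside.
- marker: marker pen, 12x134x12, lying (mm); bystander; origin: centre of its underside.
- purple_box: small carton, 100x66x60 (mm); bystander; origin: centre of its underside.
- petri: two stacked petri dishes, 82 across, 22 high (mm); bystander; origin: centre of its underside.

How it is judged:
By the outcome, as a careful person would: the job done as asked, in the order asked, and still so for the second after the job is handed in, with the robot touching nothing.
It also fails if it takes over 69 s, if anything falls off the work surface, if the arm or the gripper's body presses on something with over 40 N, if the wrist force passes 120 N, or if a joint passes its speed limit or range.

ROBOT

A 7-joint arm with a two-finger parallel gripper is mounted at the origin on a cart in front of the work surface, level with it; the furniture and walls round the work are solid. World frame = base frame: x ahead of the robot, y to its left, z up, the work surface at z = 0. Lengths are in m, angles in rad, forces in N, time in s.
With the tool pointing down it reaches from about 0.4 to 0.85 m from the base axis. Payload 10.4 kg.
Tool frame: the origin (TCP) lies on the mounting face of the last link; the fingertips stand 173 mm ahead of it and the grasp point (between the pads) lies 155 mm ahead of it; z points along the fingers, y is the line along which they close (so a half turn about z gives the same grasp; the last joint's range is limited). The gripper opens to 85 mm and grips with 20 to 120 N. Pads are 22 mm wide; open, the fingers measure 114 mm over their backs; the gripper's body (76 mm by 85 mm) begins 54 mm behind the grasp point. The pads swing forward as they close: fully open they stand 13 mm farther back than shut.
Start: joints at [-1.213, 0.332, -0.065, 1.46, 0.022, 1.35, -0.088], TCP at [0.232, 0.58, 0.405] pointing down, gripper open.
Joint ranges: [-2.6, 2.6], [-0.5, 2.12], [-1.47, 1.34], [0.16, 2.42], [-1.27, 4.41], [0.06, 2.06], [-2.6, 2.6]. Speed limits (rad/s): [2.22, 2.22, 2.79, 2.79, 3.14, 3.14, 3.14].

INTERFACE

Orientations are given as a 3x3 rotation matrix whose columns are the frame's x, y, z axes.
In Python, from station import manip, viewer gives the robot as it stands.
- The arm moves only by the tool step_arm, never from a script. Its argument "deltas" is a list of rows, each a list of 5 numbers: the opening in per cent of the stroke, from 0 (shut) to 100 (fully open), then the shift along the tool's x, y, z in cm, then the turn about the tool's z in rad. A call has 1 to 8 rows; each row is the pose to reach, as a shift and turn from the pose commanded when the call began, along the tool's axes at that moment; what a row does not reach only later rows make up. A row lasts 1/8 s, in which the tool goes at most 62.5 mm and 10.7 degrees, less where a joint would pass 70% of its speed; a pose out of reach is approached as far as the arm can. A call with a gripper value outside its range is refused whole. The fingers move at their own pace and stop on an object; "grip_force" is the grip in N (left out, the last holds). Time passes only in rows, so rows that repeat a pose let the fingers close. It gives the time, the measured TCP pose, the force, the opening and the grip force at its end, in the units of the state.
- manip.read_state(): the state, without advancing time (a new reading comes with each control period).
- viewer.grab_frame(name): name is "scene" or "top" or "wrist"; returns the picture (480x640x3 uint8, red, green, blue); there is no depth.
- viewer.camera_model(name): a dict with "K" (3x3 intrinsics, pixels), "T" (4x4, takes a point from camera to world coordinates). Camera axes: x right, y down, z forward; pixel columns grow to the right and rows downward; lengths in m; the calibration is good to about 2 mm. The wrist camera is an equidistant fisheye: a pixel r from the principal point sees the ray r / f radians off the axis. A picture is of the moment at which its call begins: read the wrist's pose just before it. camera_model takes no time and is no camera call; for the wrist camera it gives the pose at the moment of the call.
- manip.finish_job(): hands the job in; it is judged then, once.
The state is a dict: "time_s": time; "q": joint angles; "joint_velocities": joint speeds; "tau": joint torques, N m; "tool_pos": TCP position; "tool_rot": TCP orientation; "contact_force": force on the tool from outside, world axes, zero at the start; "wrist_torque": the same for the moment, N m; "finger_gap": finger opening in m; "grasp_force": force on a finger pad.
Only numpy, scipy, OpenCV 4.12 (cv2) and the standard library are available. Lean on these libraries where they do the work, as an engineer would, in place of code of your own. Each camera call takes 0.05 s, during which the arm holds its last target. There are 200 camera calls.

## Working session

There is one attempt and no reset: what is moved stays moved. The work goes in short steps, Python scripts to look and compute and a tool call to move; the robot and the scene stay as the last step left them, time stands still between calls to the robot, and variables do not carry over. Pictures are saved under pics/ and viewed, at most 13 in all, crops included, and the job is handed in when it is done.

Besides the shell and the picture viewer there is one more tool, called after "Emit:" in YAML: its name, and indented under it one key for each argument. step_arm: Moves the arm, as the interface text tells. Its arguments: {"type":"object","properties":{"deltas":{"type":"array"},"grip_force":{"type":"number"}},"required":["deltas"]}

```bash
mkdir -p pics; ls
python3 - <<'E'
from station import manip, viewer
import cv2, numpy as np
np.set_printoptions(precision=4,suppress=True)
s=manip.read_state(); print(s)
for n in ["scene","top"]:
    m=viewer.camera_model(n); print(n,np.array(m["K"]),np.array(m["T"]))
    cv2.imwrite(f"pics/{n}0.png",viewer.grab_frame(n)[:,:,::-1])
E
```

```text
pics
{'time_s': 0.0, 'q': array([-1.2126,  0.3329, -0.0647,  1.461 ,  0.0216,  1.3499, -0.0885]), 'joint_velocities': array([ 0.0002,  0.0009,  0.0019,  0.0015, -0.0004, -0.0011, -0.0002]), 'tau': array([ -0.0006, -62.5435,   0.0488, -39.1615,   0.0161,   0.0098,
        -0.    ]), 'tool_pos': array([0.2322, 0.5801, 0.4039]), 'tool_rot': array([[-0.9284,  0.3716, -0.0005],
       [ 0.3716,  0.9284, -0.0013],
       [-0.0001, -0.0014, -1.    ]]), 'contact_force': array([-0.256 ,  0.2283, -1.3709]), 'wrist_torque': array([ 0.0304,  0.0064, -0.0536]), 'grasp_force': 0.0, 'finger_gap': 0.08552099536644366}
scene [[595.9794   0.     322.9652]
 [  0.     595.9794 244.3012]
 [  0.       0.       1.    ]] [[-0.4691 -0.6749  0.5696 -0.5955]
 [-0.8831  0.3647 -0.2952  0.7083]
 [-0.0085 -0.6415 -0.7671  1.7004]
 [ 0.      0.      0.      1.    ]]
top [[606.97     0.     322.9583]
 [  0.     606.97   242.4585]
 [  0.       0.       1.    ]] [[-0.4233 -0.8363  0.3484 -0.0253]
 [-0.906   0.3932 -0.1571  0.3635]
 [-0.0056 -0.3821 -0.9241  1.7096]
 [ 0.      0.      0.      1.    ]]
```

View pics/top0.png

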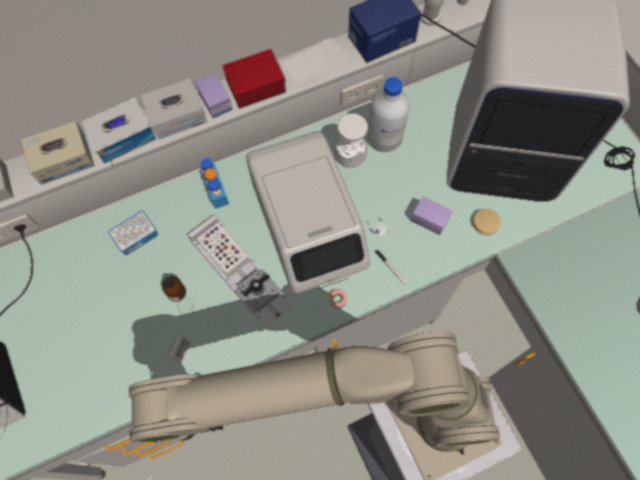

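View pics/scene0.png

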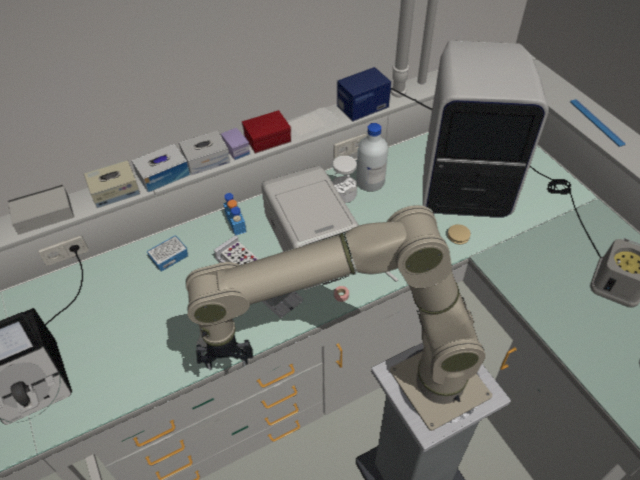

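The top view shows the dock running from about (205,222), the end stop, to (280,315), with the knob near (257,286). A large instrument stands just to its right. In the scene view the arm hides the dock. I'll enlarge the top crop.

Run:
```python
import cv2
a=cv2.imread("pics/top0.png")[205:330,170:320]
cv2.imwrite("pics/c1.png",cv2.resize(a,None,fx=5.2,fy=4.8 and 4.8,interpolation=cv2.INTER_CUBIC) if 0 else cv2.resize(a,(720,600),interpolation=cv2.INTER_CUBIC))
```

```text
(no output)
```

View pics/c1.png

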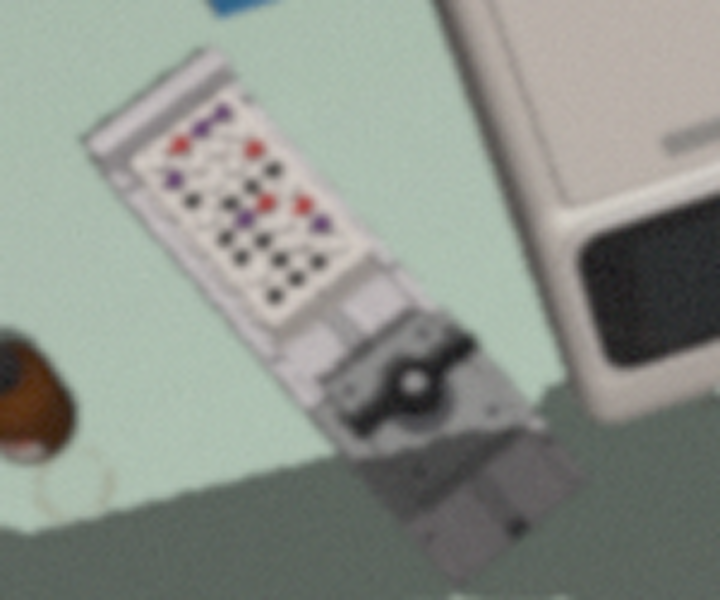

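The crop (4.8x, offset 170,205) shows these points:
- End stop top, outer corners: (85,140) and (207,47)
- Dock rear corners: (455,585) and (585,480)
- Knob hub: (413,383)
- Bar tips: (358,428) left and (472,338) right

The rack is slightly short of the stop, and there is a gap between block and rack.

```bash
cat > h.py <<'E'
from station import manip, viewer
import cv2, numpy as np
np.set_printoptions(precision=4,suppress=True)
def ray(m,px,z):
    K=np.array(m["K"]);T=np.array(m["T"])
    d=T[:3,:3]@np.linalg.solve(K,[px[0],px[1],1.]); o=T[:3,3]
    return o+d*(z-o[2])/d[2]
def wpix(m,P):
    K=np.array(m["K"]);T=np.array(m["T"]); c=T[:3,:3].T@(np.asarray(P)-T[:3,3])
    th=np.arctan2(np.hypot(c[0],c[1]),c[2]); r=np.hypot(c[0],c[1])
    return np.array([K[0,2]+K[0,0]*th*c[0]/r,K[1,2]+K[1,1]*th*c[1]/r])
def wray(m,px,z):
    K=np.array(m["K"]);T=np.array(m["T"]); u=np.array([(px[0]-K[0,2])/K[0,0],(px[1]-K[1,2])/K[1,1]]); th=np.hypot(*u)
    d=T[:3,:3]@np.r_[np.sin(th)*u/th,np.cos(th)]; o=T[:3,3]
    return o+d*(z-o[2])/d[2]
E
python3 - <<'E'
from h import *
m=viewer.camera_model("top")
P={}
for n,p,z in [("esL",(85,140),.055),("esR",(207,47),.055),("rL",(455,585),.01),("rR",(585,480),.01),("hub",(413,383),.09),("bl",(358,428),.083),("br",(472,338),.083)]:
    P[n]=ray(m,(170+p[0]/4.8,205+p[1]/4.8),z); print(n,P[n])
f=(P["esL"]+P["esR"])/2;r=(P["rL"]+P["rR"])/2
print(np.linalg.norm((f-r)[:2]),np.arctan2(*(f-r)[1::-1]),np.arctan2(*(P["bl"]-P["br"])[1::-1])-np.pi/2,np.linalg.norm(P["esL"]-P["esR"]),np.linalg.norm(P["bl"]-P["br"]))
w=viewer.camera_model("wrist"); print(w)
E
```

```text
esL [0.7936 0.4345 0.055 ]
esR [0.8208 0.3432 0.055 ]
rL [0.4491 0.3363 0.01  ]
rR [0.4756 0.2396 0.01  ]
hub [0.5487 0.3127 0.09  ]
bl [0.5393 0.3522 0.083 ]
br [0.5622 0.2701 0.083 ]
0.35923761401638993 0.28470244910332687 0.27188100118790093 0.09526117841997955 0.0852470609615541
{'K': array([[371.6483,   0.    , 321.7775],
       [  0.    , 371.6483, 238.9318],
       [  0.    ,   0.    ,   1.    ]]), 'T': array([[ 0.371 ,  0.8919,  0.2585,  0.1668],
       [ 0.9286, -0.3558, -0.1053,  0.6055],
       [-0.0019,  0.2791, -0.9602,  0.3735],
       [ 0.    ,  0.    ,  0.    ,  1.    ]])}
```

Fit: dock yaw ≈ 0.285 rad, origin ≈ (0.654, 0.344), block front ≈ -0.065, knob ≈ 0. My plan is to straddle the knob with the fingers and turn it as a couple. First I'll move above it, with tool y turned CW of the bar.

Emit:
step_arm:
  deltas:
    - [70,-5.6,-1.9,0,0]
    - [70,-11.2,-3.7,0,0]
    - [70,-16.9,-5.6,0,0.05]
    - [70,-22.5,-7.5,0,0.1]
    - [70,-28,-9.3,0,0.14]
    - [70,-33.7,-11.2,0,0.14]
    - [70,-39.3,-13.1,0,0.14]
    - [70,-39.3,-13.1,0,0.14]

```text
time_s: 1.1
tool_pos: [0.552, 0.3074, 0.4041]
tool_rot: [[-0.863, 0.505, 0.001], [0.505, 0.863, -0.003], [-0.002, -0.002, -1.0]]
contact_force: [-0.4, 0.2, 0.3]
finger_gap: 0.0595
grasp_force: 0.0
```

Run:
```python
from h import *
s=manip.read_state(); m=viewer.camera_model("wrist"); im=viewer.grab_frame("wrist")
print(s["time_s"],s["q"],s["tool_pos"],s["tool_rot"],s["finger_gap"],s["contact_force"],s["wrist_torque"])
np.savez("w1.npz",K=m["K"],T=m["T"])
cv2.imwrite("pics/w1.png",cv2.resize(im[:,:,::-1],(800,600),interpolation=cv2.INTER_CUBIC))
```

```text
1.1 [-0.7198  0.3456  0.1797  1.4528 -0.0591  1.3495  0.504 ] [0.552  0.3074 0.4041] [[-0.8632  0.5049  0.0009]
 [ 0.5049  0.8632 -0.0029]
 [-0.0022 -0.002  -1.    ]] 0.05953665339960756 [-0.4305  0.1767  0.2909] [0.0253 0.0257 0.0084]
```

View pics/w1.png

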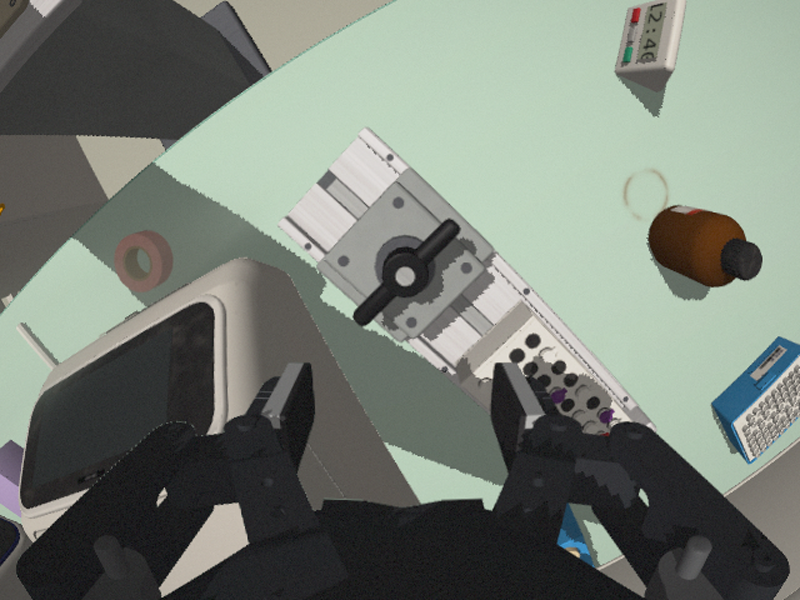

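The wrist view (1.25x) shows:
- Hub centre at (405,276)
- Bar tips at (453,226) left and (361,318) right
- Dock rear corners at (368,128) and (280,218)
- Instrument corner near (250,262), close to the dock's right side
- Timer, brown bottle and tape roll, all clear of the work area

Run:
```python
from h import *
w=np.load("w1.npz"); s=1.25
O=np.array([.6536,.344]);a=.285;R=np.array([[np.cos(a),-np.sin(a)],[np.sin(a),np.cos(a)]])
for n,p,z in [("hub",(405,276),.09),("bl",(453,226),.083),("br",(361,318),.083),("rL",(368,128),.022),("rR",(280,218),.022),("blockrearL",(403,182),.055),("blockrearR",(322,262),.055),("frontR",(404,340),.055),("frontL",(492,256),.055)]:
    P=wray(w,(p[0]/s,p[1]/s),z); print(n,P,R.T@(P[:2]-O))
m=viewer.camera_model("top")
for h in (.05,.1,.15,.2,.25):
    print(h,ray(m,(295,291.5),h)[:2],wray(w,(250/s,262/s),h)[:2],wray(w,(293/s,266/s),h)[:2])
```

```text
hub [0.5507 0.3086 0.09  ] [-0.1087 -0.005 ]
bl [0.5393 0.3503 0.083 ] [-0.1079  0.0382]
br [0.5621 0.2683 0.083 ] [-0.1091 -0.0469]
rL [0.4527 0.3341 0.022 ] [-0.1956  0.047 ]
rR [0.4757 0.2404 0.022 ] [-0.1998 -0.0494]
blockrearL [0.5004 0.3365 0.055 ] [-0.1491  0.0358]
blockrearR [0.5195 0.259  0.055 ] [-0.1526 -0.0439]
frontR [0.5994 0.2795 0.055 ] [-0.0701 -0.0466]
frontL [0.5762 0.365  0.055 ] [-0.0684  0.0419]
0.05 [0.4967 0.2181] [0.4918 0.2109] [0.5114 0.2376]
0.1 [0.481  0.2225] [0.4917 0.2312] [0.5083 0.2538]
0.15 [0.4653 0.2269] [0.4916 0.2515] [0.5052 0.2699]
0.2 [0.4495 0.2313] [0.4915 0.2718] [0.5021 0.2861]
0.25 [0.4338 0.2356] [0.4915 0.2921] [0.4989 0.3023]
```

Knob axis ≈ (0.5505, 0.310). The instrument edge is about 0.09 m away, which leaves enough clearance. Descending to straddle the knob.

Emit:
step_arm:
  deltas:
    - [70,0.25,0.15,5,0]
    - [70,0.25,0.15,10,0]
    - [70,0.25,0.15,14,0]
    - [70,0.25,0.2,16.5,0]
    - [70,0.25,0.2,17.3,0]
    - [70,0.25,0.2,17.3,0]

```text
time_s: 1.9
tool_pos: [0.5469, 0.3163, 0.2319]
tool_rot: [[-0.868, 0.497, -0.0], [0.497, 0.868, 0.0], [0.0, 0.0, -1.0]]
contact_force: [0.4, 0.9, 0.4]
finger_gap: 0.0594
grasp_force: 0.0
```

```bash
cat >> h.py <<'E'
def st(c=(.5505,.310)):
    s=manip.read_state(); F=s["contact_force"]; M=s["wrist_torque"]; p=s["tool_pos"]; R=s["tool_rot"]
    tz=M[2]+(p[0]-c[0])*F[1]-(p[1]-c[1])*F[0]
    print("t",round(s["time_s"],2),"pos",p,"psi",round(np.arctan2(R[1,1],R[0,1]),3),"F",F,"M",M,"knob tz",round(tz,3),"q",s["q"],"gap",round(s["finger_gap"],4))
    return s
def snap(n,box=None):
    im=viewer.grab_frame("wrist")[:,:,::-1]
    if box: im=im[box[1]:box[3],box[0]:box[2]]
    f=min(800/im.shape[1],600/im.shape[0]); cv2.imwrite(f"pics/{n}.png",cv2.resize(im,None,fx=f,fy=f,interpolation=cv2.INTER_CUBIC)); print("scale",f)
E
python3 -c "
from h import *
st(); snap('w2')"
```

```text
t 1.9 pos [0.5469 0.3163 0.2319] psi 1.051 F [0.3518 0.9456 0.4422] M [-0.0215  0.0326  0.0091] knob tz 0.003 q [-0.7147  0.4901  0.1524  1.6321 -0.0841  1.0259  0.5147] gap 0.0594
scale 1.25
```

View pics/w2.png

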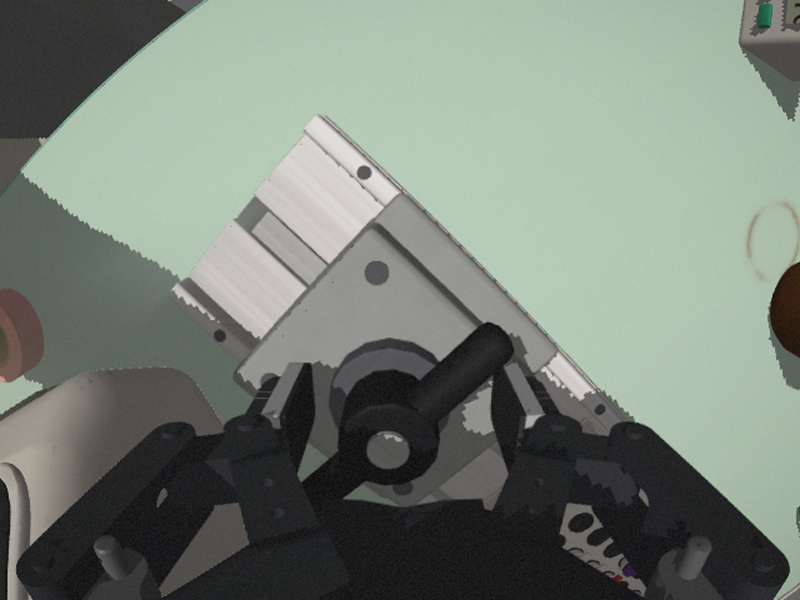

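The fingers straddle the knob and the bar is free. The hub top at (388,450) sits left of the mid-point between the pads (~404), so the TCP is a few mm off. I'll re-centre by (-0.6, -0.4) cm and then check the hub numerically.

```bash
python3 -c "
from h import *
m=viewer.camera_model('wrist'); print(wray(m,(388/1.25,450/1.25),.09), wray(m,(495/1.25,345/1.25),.083))"
```

```text
[0.5521 0.3081 0.09  ] [0.541  0.3492 0.083 ]
```

Emit:
step_arm:
  deltas:
    - [70,-0.6,-0.35,0,0]
    - [70,-0.6,-0.35,0,0]
    - [70,-0.6,-0.35,0,0]

```text
time_s: 2.33
tool_pos: [0.5509, 0.3094, 0.2322]
tool_rot: [[-0.867, 0.498, 0.001], [0.498, 0.867, 0.001], [-0.0, 0.001, -1.0]]
contact_force: [-1.2, 0.5, -0.7]
finger_gap: 0.0597
grasp_force: 0.0
```

Emit:
step_arm:
  deltas:
    - [70,0,0,0,-0.12]
    - [70,0,0,0,-0.24]
    - [70,0,0,0,-0.36]
    - [70,0,0,0,-0.46]
    - [70,0,0,0,-0.56]
    - [70,0,0,0,-0.66]
    - [70,0,0,0,-0.66]

```text
time_s: 3.2
tool_pos: [0.5504, 0.3097, 0.2317]
tool_rot: [[-0.99, -0.138, -0.001], [-0.138, 0.99, 0.0], [0.001, 0.0, -1.0]]
contact_force: [-2.4, 0.6, 0.7]
finger_gap: 0.0597
grasp_force: 0.8
```

```bash
python3 -c "
from h import *
st((.5515,.309))"
```

```text
t 3.2 pos [0.5504 0.3097 0.2317] psi 1.71 F [-2.3746  0.5988  0.6754] M [-0.06    0.3942 -0.0468] knob tz -0.046 q [-0.6062  0.4878  0.0278  1.6266 -0.0159  1.028   1.1361] gap 0.0597
```

Emit:
step_arm:
  deltas:
    - [70,0,0,0,-0.12]
    - [70,0,0,0,-0.24]
    - [70,0,0,0,-0.36]
    - [70,0,0,0,-0.46]
    - [70,0,0,0,-0.56]
    - [70,0,0,0,-0.62]
    - [70,0,0,0,-0.62]

```text
time_s: 4.08
tool_pos: [0.5506, 0.3096, 0.2317]
tool_rot: [[-0.727, -0.687, -0.0], [-0.687, 0.727, 0.0], [0.0, 0.0, -1.0]]
contact_force: [-1.4, -0.4, -0.2]
finger_gap: 0.0596
grasp_force: 0.7
```

```bash
python3 -c "
from h import *
st((.5515,.309)); snap('w3',(160,200,560,480)); m=viewer.camera_model('wrist'); np.savez('w3.npz',K=m['K'],T=m['T'])"
```

```text
t 4.08 pos [0.5506 0.3096 0.2317] psi 2.328 F [-1.3741 -0.4201 -0.2274] M [-0.0317  0.1986 -0.0679] knob tz -0.067 q [-0.5158  0.4909 -0.0886  1.6208  0.0483  1.0321  1.709 ] gap 0.0596
scale 2.0
```

View pics/w3.png

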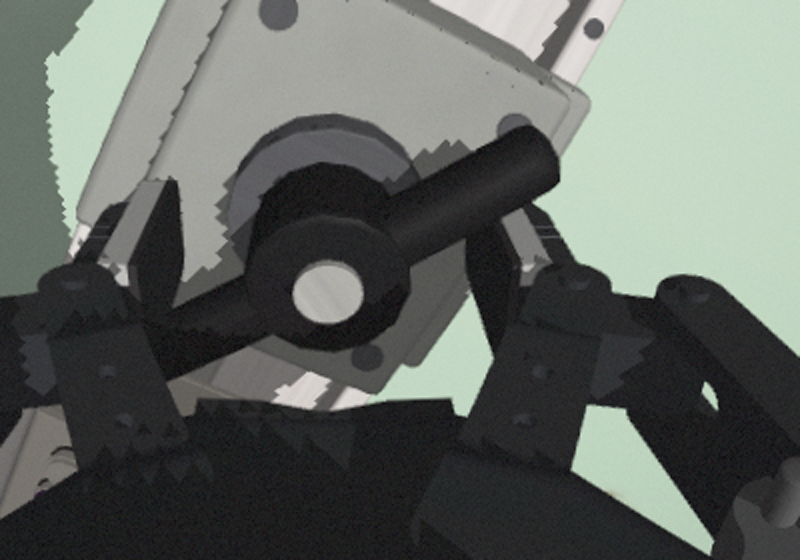

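The bar has turned with the fingers. Hub centre is at crop (328,290) and the left tip at (535,170), and the fingers bear on it.

```bash
python3 -c "
from h import *
w=np.load('w3.npz'); f=lambda p,z: wray(w,(160+p[0]/2,200+p[1]/2),z)
h=f((328,290),.09);l=f((535,162),.086);print(h,l,l-h,np.arctan2(*(l-h)[1::-1])-np.pi/2-.28)
l=f((515,130),.089)-f((555,185),.077);print(l)"
```

```text
[0.5507 0.3093 0.09  ] [0.5099 0.3199 0.086 ] [-0.0408  0.0106 -0.004 ] 1.0376721348799551
[-0.0029 -0.0197  0.012 ]
```

Knob is at about 1.03 rad. I'll nudge it slightly further, back the fingers off, lift, and go behind the block's rear face with the fingers shut.

Emit:
step_arm:
  deltas:
    - [70,0,0,0,-0.05]
    - [70,0,0,0,-0.05]
    - [70,0,0,0,0.08]
    - [70,0,0,-5,0.08]
    - [70,0.5,0.2,-7,0.1]
    - [0,4,1.7,-7,0.28]
    - [0,7,3,-7,0.47]
    - [0,7,3,-7,0.47]

```text
time_s: 5.12
tool_pos: [0.4778, 0.2826, 0.3019]
tool_rot: [[-0.959, -0.282, 0.0], [-0.282, 0.959, -0.0], [0.0, -0.0, -1.0]]
contact_force: [0.4, -0.1, -0.4]
finger_gap: 0.0052
grasp_force: 0.0
```

Emit:
step_arm:
  deltas:
    - [0,0,0,0,0]
    - [0,0,0,0,0]

```text
time_s: 5.38
tool_pos: [0.48, 0.2832, 0.3017]
tool_rot: [[-0.958, -0.286, 0.0], [-0.286, 0.958, 0.0], [-0.0, 0.0, -1.0]]
contact_force: [0.5, 0.1, -0.3]
finger_gap: -0.0001
grasp_force: 0.0
```

```bash
python3 -c "
from h import *
st((.5515,.309)); snap('w4'); m=viewer.camera_model('wrist'); np.savez('w4.npz',K=m['K'],T=m['T'])"
```

```text
t 5.38 pos [0.48   0.2832 0.3017] psi 1.86 F [ 0.5082  0.054  -0.2918] M [0.0351 0.0519 0.0035] knob tz 0.013 q [-0.5872  0.2658 -0.0323  1.7695  0.0095  1.106   1.2378] gap -0.0001
scale 1.25
```

View pics/w4.png

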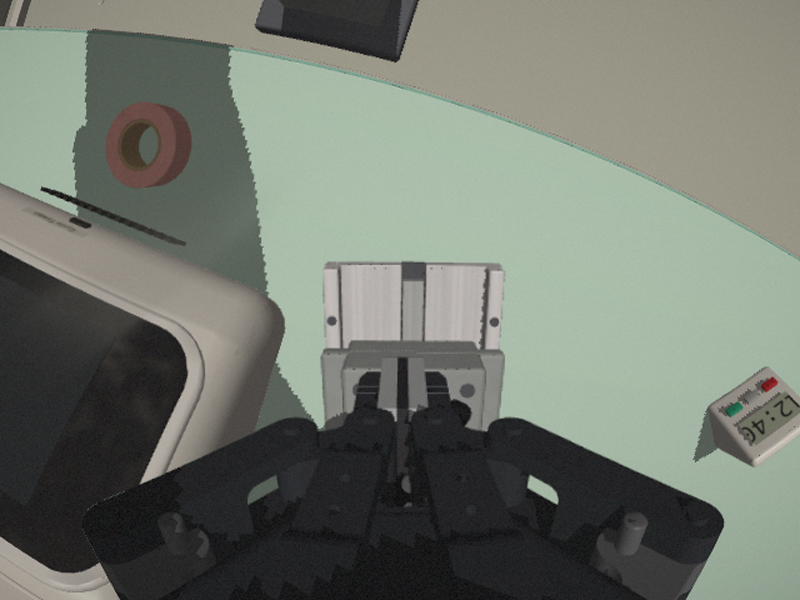

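The fingers are shut behind the knob. The block's rear edge is at row ~345, spanning cols 322–505. The rear floor of the dock is clear, and the instrument's rounded corner is at (283,320). Before descending I'll check the instrument's height and the rear-edge position.

```bash
python3 -c "
from h import *
w=np.load('w4.npz');w1=np.load('w1.npz'); s=1.25
for h in (.05,.08,.1,.12,.15,.2): print(h,wray(w,(283/s,320/s),h)[:2],wray(w1,(285/s,262/s),h)[:2],wray(w1,(265/s,258/s),h)[:2])
for p in ((350,343),(480,343)): print(wray(w,(p[0]/s,p[1]/s),.055))
for p in ((325,264),(503,264)): print(wray(w,(p[0]/s,p[1]/s),.022))
"
```

```text
0.05 [0.5024 0.2248] [0.5058 0.2341] [0.4954 0.2226]
0.08 [0.4902 0.2299] [0.5045 0.2441] [0.495  0.2337]
0.1 [0.4821 0.2333] [0.5036 0.2508] [0.4948 0.2411]
0.12 [0.4739 0.2366] [0.5027 0.2575] [0.4945 0.2485]
0.15 [0.4617 0.2417] [0.5013 0.2675] [0.4941 0.2596]
0.2 [0.4414 0.2501] [0.4991 0.2842] [0.4935 0.2781]
[0.5023 0.2614 0.055 ]
[0.4836 0.3242 0.055 ]
[0.4748 0.236  0.022 ]
[0.4465 0.3306 0.022 ]
```

```bash
python3 -c "
from h import *
w=np.load('w4.npz');w1=np.load('w1.npz'); s=1.25
for h in (.05,.08,.1,.12,.15,.2): print(h,wray(w,(200/s,350/s),h)[:2],wray(w1,(222/s,302/s),h)[:2])
m=viewer.camera_model('top')
for h in (.05,.08,.1,.12,.15,.2): print(h,ray(m,(170+590/4.8,205+235/4.8),h)[:2],ray(m,(170+625/4.8,205+365/4.8),h)[:2])
"
```

```text
0.05 [0.5341 0.182 ] [0.5054 0.1729]
0.08 [0.5175 0.1928] [0.504  0.1886]
0.1 [0.5065 0.2001] [0.5032 0.1991]
0.12 [0.4955 0.2073] [0.5023 0.2095]
0.15 [0.479  0.2182] [0.501  0.2252]
0.2 [0.4515 0.2363] [0.4988 0.2514]
0.05 [0.6048 0.1766] [0.5192 0.1917]
0.08 [0.5934 0.18  ] [0.5093 0.1948]
0.1 [0.5858 0.1823] [0.5028 0.1968]
0.12 [0.5782 0.1845] [0.4962 0.1989]
0.15 [0.5668 0.1879] [0.4864 0.202 ]
0.2 [0.5478 0.1935] [0.47   0.2072]
```

Instrument top ≈ 0.105 at its nearest corner, so the hand clears it at TCP z ≈ 0.213. The line at row 343 is the foot of the rear face. Descending now.

Emit:
step_arm:
  deltas:
    - [0,0.3,0.2,4,0]
    - [0,0.3,0.2,8,0]
    - [0,0.3,0.2,8.9,0]
    - [0,0.3,0.2,8.9,0]

```text
time_s: 5.92
tool_pos: [0.4763, 0.2843, 0.213]
tool_rot: [[-0.958, -0.285, -0.0], [-0.285, 0.958, -0.0], [0.0, -0.0, -1.0]]
contact_force: [0.3, -0.4, 0.1]
finger_gap: -0.0003
grasp_force: 0.0
```

Emit:
step_arm:
  deltas:
    - [0,-0.7,0,0,0]
    - [0,-1.2,0,0,0]
    - [0,-1.7,0,0,0]
    - [0,-2.2,0,0,0]
    - [0,-2.6,0,0,0]
    - [0,-3,0,0,0]
    - [0,-3.4,0,0,0]

```text
time_s: 6.8
tool_pos: [0.5081, 0.2938, 0.2125]
tool_rot: [[-0.958, -0.285, -0.002], [-0.285, 0.958, -0.001], [0.002, -0.0, -1.0]]
contact_force: [-4.5, -2.0, 3.7]
finger_gap: 0.0002
grasp_force: 2.6
```

```bash
cat >> h.py <<'E'
def dk():
    s=st(); u=np.array([.9597,.281,0]); print("dock Fx",s["contact_force"]@u,"TCP along",s["tool_pos"]@u)
E
python3 -c "
from h import *
dk()"
```

```text
t 6.8 pos [0.5081 0.2938 0.2125] psi 1.86 F [-4.5376 -1.9623  3.7003] M [-0.4538  0.9539 -0.0139] knob tz -0.004 q [-0.5793  0.4287 -0.0276  1.7598  0.0137  0.9553  1.2478] gap 0.0002
dock Fx -4.906127989707089 TCP along 0.5701963231363738
```

Contact at about 5 N and the block is sliding free. Continuing gently.

Emit:
step_arm:
  deltas:
    - [0,-0.4,0,0,0]
    - [0,-0.8,0,0,0]
    - [0,-1.2,0,0,0]
    - [0,-1.6,0,0,0]
    - [0,-2.0,0,0,0]
    - [0,-2.4,0,0,0]
    - [0,-2.8,0,0,0]
    - [0,-3.1,0,0,0]

```text
time_s: 7.8
tool_pos: [0.538, 0.3024, 0.2124]
tool_rot: [[-0.959, -0.285, -0.002], [-0.285, 0.959, -0.001], [0.002, -0.001, -1.0]]
contact_force: [-5.4, -1.8, 2.6]
finger_gap: -0.0002
grasp_force: 2.5
```

Emit:
step_arm:
  deltas:
    - [0,-0.2,0,0,0]
    - [0,-0.4,0,0,0]
    - [0,-0.6,0,0,0]
    - [0,-0.8,0,0,0]
    - [0,-1.0,0,0,0]

```text
time_s: 8.43
tool_pos: [0.5475, 0.3052, 0.2125]
tool_rot: [[-0.959, -0.285, -0.002], [-0.285, 0.959, -0.001], [0.002, -0.001, -1.0]]
contact_force: [-6.2, -4.0, 3.8]
finger_gap: -0.0001
grasp_force: 3.1
```

```bash
python3 -c "
from h import *
dk(); cv2.imwrite('pics/t5.png',cv2.resize(viewer.grab_frame('top')[205:330,170:320,::-1],(720,600),interpolation=cv2.INTER_CUBIC))"
```

```text
t 8.43 pos [0.5475 0.3052 0.2125] psi 1.86 F [-6.1585 -3.967   3.8385] M [-0.7314  1.1139 -0.0468] knob tz -0.064 q [-0.5665  0.5028 -0.0192  1.649   0.0111  0.992   1.2705] gap -0.0001
dock Fx -7.025078865083643 TCP along 0.611166523686326
```

Force has risen to 7 N, so the rack is now moving too. About 12 mm remain, so I'll slow down.

Emit:
step_arm:
  deltas:
    - [0,-0.15,0,0,0]
    - [0,-0.3,0,0,0]
    - [0,-0.45,0,0,0]
    - [0,-0.6,0,0,0]
    - [0,-0.7,0,0,0]
    - [0,-0.8,0,0,0]

```text
time_s: 9.22
tool_pos: [0.5551, 0.3074, 0.2124]
tool_rot: [[-0.959, -0.285, -0.002], [-0.285, 0.959, -0.001], [0.002, -0.001, -1.0]]
contact_force: [-4.7, -2.8, 4.0]
finger_gap: -0.0004
grasp_force: 3.1
```

Emit:
step_arm:
  deltas:
    - [0,-0.1,0,0,0]
    - [0,-0.2,0,0,0]

```text
time_s: 9.48
tool_pos: [0.5569, 0.308, 0.2124]
tool_rot: [[-0.958, -0.285, -0.002], [-0.285, 0.958, -0.001], [0.002, -0.001, -1.0]]
contact_force: [-5.5, -3.2, 4.2]
finger_gap: -0.0003
grasp_force: 3.1
```

Emit:
step_arm:
  deltas:
    - [0,-0.1,0,0,0]
    - [0,-0.1,0,0,0]

```text
time_s: 9.72
tool_pos: [0.558, 0.3083, 0.2124]
tool_rot: [[-0.959, -0.285, -0.002], [-0.285, 0.959, -0.001], [0.002, -0.001, -1.0]]
contact_force: [-5.3, -3.3, 3.2]
finger_gap: 0.0
grasp_force: 2.6
```

```bash
python3 -c "
from h import *
dk()"
```

```text
t 9.72 pos [0.558  0.3083 0.2124] psi 1.86 F [-5.3255 -3.3059  3.2397] M [-0.6419  0.8872 -0.0361] knob tz -0.07 q [-0.5633  0.5228 -0.0172  1.6183  0.0103  1.0025  1.2762] gap 0.0
dock Fx -6.039803488501271 TCP along 0.6221543761241594
```

Not yet firm. Continuing in 1 mm rows while watching for the force rise.

Emit:
step_arm:
  deltas:
    - [0,-0.1,0,0,0]
    - [0,-0.2,0,0,0]

```text
time_s: 9.98
tool_pos: [0.5595, 0.3088, 0.2123]
tool_rot: [[-0.958, -0.285, -0.003], [-0.285, 0.958, -0.002], [0.004, -0.001, -1.0]]
contact_force: [-10.8, -6.5, 8.6]
finger_gap: 0.0001
grasp_force: 6.2
```

Emit:
step_arm:
  deltas:
    - [0,-0.1,0,0,0]
    - [0,-0.2,0,0,0]

```text
time_s: 10.22
tool_pos: [0.5602, 0.3091, 0.2123]
tool_rot: [[-0.958, -0.285, -0.007], [-0.285, 0.958, -0.004], [0.008, -0.001, -1.0]]
contact_force: [-21.0, -10.7, 16.6]
finger_gap: -0.0
grasp_force: 11.5
```

```bash
python3 -c "
from h import *
dk(); cv2.imwrite('pics/t6.png',cv2.resize(viewer.grab_frame('top')[205:330,170:320,::-1],(720,600),interpolation=cv2.INTER_CUBIC))"
```

```text
t 10.22 pos [0.5602 0.3091 0.2123] psi 1.86 F [-20.9647 -10.728   16.6442] M [-2.0913  4.2966 -0.0371] knob tz -0.16 q [-0.5623  0.5292 -0.0171  1.6088  0.0092  1.0115  1.2782] gap -0.0
dock Fx -23.134406017693717 TCP along 0.6244578535042943
```

View pics/t6.png

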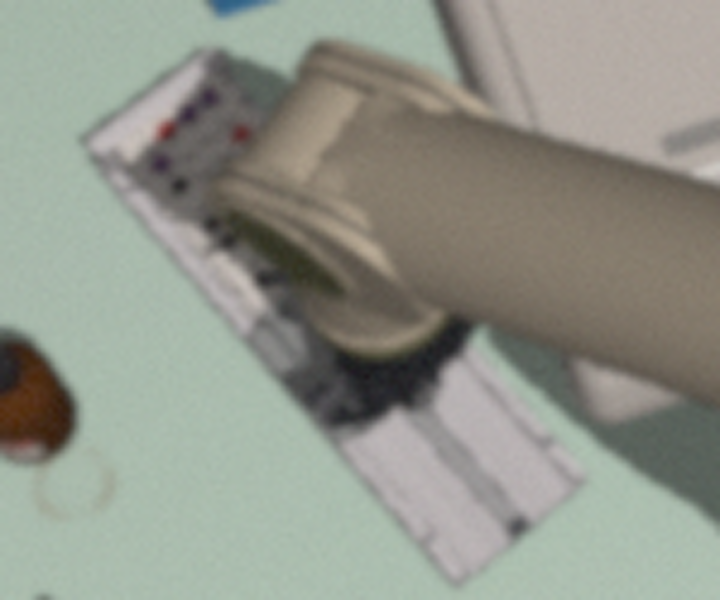

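The force jumped to 23 N within 1 mm of travel. The top view (t6) shows the rack's far end right at the end stop near (150,140), while the arm hides the rest, so it is home. I'll back off, lift, re-centre over the knob and turn to the tightening side.

Emit:
step_arm:
  deltas:
    - [0,0.6,0,0,0]
    - [0,1.6,0,0,0]
    - [0,1.6,0,-5,0]
    - [0,1.6,0,-9,0]
    - [70,0,0,-9,0.18]
    - [70,-3,0.2,-9,0.36]
    - [70,-5.6,0.3,-9,0.54]
    - [70,-5.6,0.3,-9,0.7]

```text
time_s: 11.28
tool_pos: [0.6159, 0.3289, 0.3022]
tool_rot: [[-0.914, 0.405, 0.001], [0.405, 0.914, 0.0], [-0.001, 0.0, -1.0]]
contact_force: [-0.4, -0.5, -0.5]
finger_gap: 0.0599
grasp_force: 0.0
```

Emit:
step_arm:
  deltas:
    - [70,0,0,0,0.18]
    - [70,0,0,0,0.36]
    - [70,0,0,0,0.54]
    - [70,0,0,0,0.58]
    - [70,0,0,0,0.58]

```text
time_s: 11.9
tool_pos: [0.6148, 0.3288, 0.3027]
tool_rot: [[-0.551, 0.835, 0.0], [0.835, 0.551, 0.0], [0.0, 0.0, -1.0]]
contact_force: [0.2, 0.7, -0.0]
finger_gap: 0.0597
grasp_force: 0.0
```

```bash
python3 -c "
from h import *
st((.6131,.3276)); m=viewer.camera_model('wrist');snap('w7');  np.savez('w7.npz',K=m['K'],T=m['T'])"
```

```text
t 11.9 pos [0.6148 0.3288 0.3027] psi 0.583 F [ 0.2368  0.6747 -0.0114] M [-0.0161  0.0439 -0.0414] knob tz -0.041 q [-0.7122  0.5582  0.2261  1.3789 -0.1269  1.2183  0.1075] gap 0.0597
scale 1.25
```

View pics/w7.png

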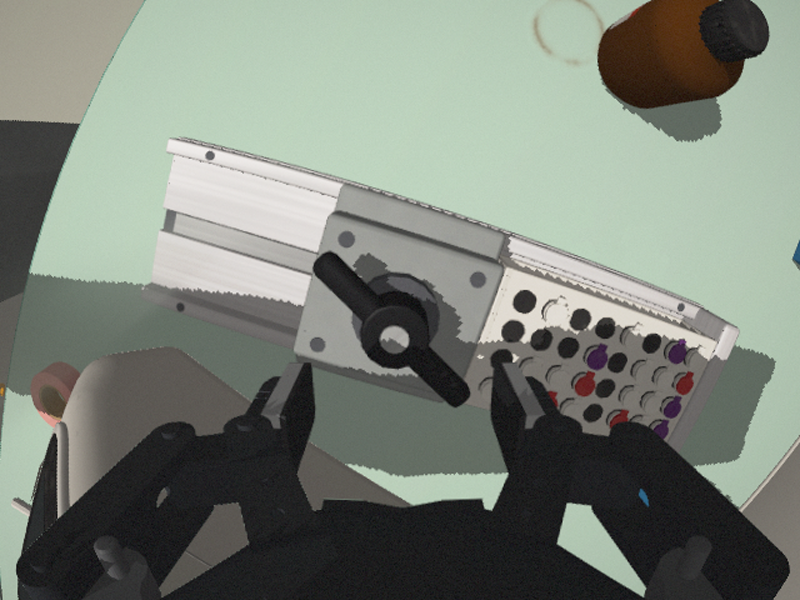

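The rack is flush between block and end stop: the block/rack joint is near (500,270) and the rack/stop joint near (712,345). Hub is at (396,340), with bar tips at (324,263) and (460,398).

```bash
python3 -c "
from h import *
w=np.load('w7.npz'); f=lambda p,z: wray(w,(p[0]/1.25,p[1]/1.25),z)
h=f((396,340),.09);l=f((326,266),.083);r=f((457,396),.083);print(h,l,r,(l+r)/2,np.arctan2(*(l-r)[1::-1])-np.pi/2-.28)"
```

```text
[0.6132 0.3262 0.09  ] [0.5719 0.3353 0.083 ] [0.6534 0.3159 0.083 ] [0.6126 0.3256 0.083 ] 1.0573110382111175
```

Emit:
step_arm:
  deltas:
    - [70,-0.15,-0.2,3,0]
    - [70,-0.15,-0.2,6,0]
    - [70,-0.15,-0.2,7.1,0]
    - [70,-0.15,-0.2,7.1,0]

```text
time_s: 12.45
tool_pos: [0.6141, 0.3263, 0.2315]
tool_rot: [[-0.549, 0.836, -0.001], [0.836, 0.549, -0.0], [0.0, -0.001, -1.0]]
contact_force: [0.3, -0.7, 0.6]
finger_gap: 0.0601
grasp_force: 0.0
```

Emit:
step_arm:
  deltas:
    - [70,0,0,0,0]
    - [70,0,0,0,0.05]

```text
time_s: 12.7
tool_pos: [0.6146, 0.3265, 0.2333]
tool_rot: [[-0.505, 0.863, 0.002], [0.863, 0.505, 0.001], [0.0, 0.002, -1.0]]
contact_force: [-0.9, 0.3, -0.2]
finger_gap: 0.0597
grasp_force: 0.0
```

```bash
python3 -c "
from h import *
st((.613,.326))"
```

```text
t 12.7 pos [0.6146 0.3265 0.2333] psi 0.529 F [-0.8872  0.3221 -0.2347] M [-0.0309  0.035  -0.0276] knob tz -0.027 q [-0.7107  0.6193  0.2249  1.4416 -0.1464  1.0948  0.07  ] gap 0.0597
```

Emit:
step_arm:
  deltas:
    - [70,0,0,0,0.1]
    - [70,0,0,0,0.18]
    - [70,0,0,0,0.26]
    - [70,0,0,0,0.34]
    - [70,0,0,0,0.4]

```text
time_s: 13.32
tool_pos: [0.6144, 0.3263, 0.2332]
tool_rot: [[-0.128, 0.992, 0.001], [0.992, 0.128, 0.001], [0.001, 0.002, -1.0]]
contact_force: [-1.6, -1.1, 1.7]
finger_gap: 0.0598
grasp_force: 3.2
```

```bash
python3 -c "
from h import *
st((.613,.326))"
```

```text
t 13.32 pos [0.6144 0.3263 0.2332] psi 0.128 F [-1.6007 -1.0653  1.6629] M [-0.3204  0.2204  0.2178] knob tz 0.217 q [-0.7675  0.6275  0.3075  1.4457 -0.2009  1.0977 -0.2953] gap 0.0598
```

Emit:
step_arm:
  deltas:
    - [70,0,0,0,0.06]
    - [70,0,0,0,0.12]

```text
time_s: 13.58
tool_pos: [0.6144, 0.3261, 0.2332]
tool_rot: [[-0.008, 1.0, 0.001], [1.0, 0.008, 0.0], [0.0, 0.001, -1.0]]
contact_force: [-1.5, -3.1, 0.8]
finger_gap: 0.0599
grasp_force: 3.3
```

```bash
python3 -c "
from h import *
st((.613,.326))"
```

```text
t 13.57 pos [0.6144 0.3261 0.2332] psi 0.008 F [-1.5186 -3.0862  0.7566] M [-0.5552  0.4412  0.1664] knob tz 0.162 q [-0.7842  0.6306  0.3324  1.447  -0.2174  1.0992 -0.4041] gap 0.0599
```

Emit:
step_arm:
  deltas:
    - [70,0,0,0,0.06]
    - [70,0,0,0,0.12]

```text
time_s: 13.82
tool_pos: [0.6143, 0.3259, 0.2331]
tool_rot: [[0.111, 0.994, 0.001], [0.994, -0.111, -0.0], [-0.0, 0.001, -1.0]]
contact_force: [-1.9, -4.2, 2.7]
finger_gap: 0.0598
grasp_force: 3.4
```

```bash
python3 -c "
from h import *
st((.613,.326))"
```

```text
t 13.82 pos [0.6143 0.3259 0.2331] psi -0.112 F [-1.9098 -4.1653  2.6961] M [-0.7397  0.6985  0.166 ] knob tz 0.16 q [-0.801   0.6339  0.3573  1.4484 -0.2341  1.101  -0.5131] gap 0.0598
```

Loose friction (~0.19 N·m) is confirmed. Continuing in small steps and watching the torque.

Emit:
step_arm:
  deltas:
    - [70,0,0,0,0.06]
    - [70,0,0,0,0.12]

```text
time_s: 14.08
tool_pos: [0.6142, 0.3257, 0.233]
tool_rot: [[0.23, 0.973, -0.0], [0.973, -0.23, -0.0], [-0.0, -0.0, -1.0]]
contact_force: [-4.0, -4.6, 3.0]
finger_gap: 0.0594
grasp_force: 3.5
```

```bash
python3 -c "
from h import *
st((.613,.326))"
```

```text
t 14.07 pos [0.6142 0.3257 0.233 ] psi -0.232 F [-4.0349 -4.6133  3.0489] M [-0.8167  0.9371  0.2562] knob tz 0.25 q [-0.8178  0.6376  0.3822  1.4498 -0.2511  1.1029 -0.6219] gap 0.0594
```

Emit:
step_arm:
  deltas:
    - [70,0,0,0,0.06]
    - [70,0,0,0,0.12]

```text
time_s: 14.32
tool_pos: [0.614, 0.3256, 0.233]
tool_rot: [[0.345, 0.939, -0.001], [0.939, -0.345, -0.001], [-0.001, -0.0, -1.0]]
contact_force: [-4.9, -4.5, 4.1]
finger_gap: 0.0594
grasp_force: 3.5
```

```bash
python3 -c "
from h import *
st((.613,.326))"
```

```text
t 14.32 pos [0.614  0.3256 0.233 ] psi -0.352 F [-4.9476 -4.4511  4.0896] M [-0.9323  1.0726  0.2376] knob tz 0.231 q [-0.8346  0.6416  0.4073  1.4511 -0.2683  1.105  -0.7306] gap 0.0594
```

Emit:
step_arm:
  deltas:
    - [70,0,0,0,0.06]
    - [70,0,0,0,0.12]

```text
time_s: 14.58
tool_pos: [0.614, 0.3255, 0.233]
tool_rot: [[0.455, 0.891, -0.001], [0.891, -0.455, -0.001], [-0.001, -0.0, -1.0]]
contact_force: [-5.3, -5.1, 3.8]
finger_gap: 0.0601
grasp_force: 3.7
```

```bash
python3 -c "
from h import *
st((.613,.326))"
```

```text
t 14.57 pos [0.614  0.3255 0.233 ] psi -0.472 F [-5.3494 -5.1483  3.7893] M [-0.9356  1.1722  0.2433] knob tz 0.236 q [-0.8513  0.6459  0.4324  1.4522 -0.2856  1.107  -0.8392] gap 0.0601
```

Readings carry ±0.03 noise, so I'll average several samples while holding.

```bash
cat >> h.py <<'E'
def avg(c=(.613,.326),n=8):
    o=[]
    for i in range(n):
        viewer.grab_frame("wrist"); s=manip.read_state(); F=s["contact_force"];p=s["tool_pos"]
        o.append([s["wrist_torque"][2]+(p[0]-c[0])*F[1]-(p[1]-c[1])*F[0],*F])
    o=np.array(o); R=s["tool_rot"]; print("t",round(s["time_s"],2),"psi",round(np.arctan2(R[1,1],R[0,1]),3),"knob~",round(np.arctan2(R[1,1],R[0,1])+.757,3),"tz",o[:,0].mean(),o[:,0].std(),"F",o[:,1:].mean(0))
E
python3 -c "
from h import *
avg()"
```

```text
t 14.97 psi -0.47 knob~ 0.287 tz 0.20897953465545435 0.023817099937214314 F [-4.6468 -4.8196  3.4654]
```

Emit:
step_arm:
  deltas:
    - [70,0,0,0,0.06]
    - [70,0,0,0,0.12]

```text
time_s: 15.22
tool_pos: [0.614, 0.3255, 0.2329]
tool_rot: [[0.558, 0.83, -0.001], [0.83, -0.558, -0.001], [-0.001, -0.001, -1.0]]
contact_force: [-6.7, -5.4, 4.1]
finger_gap: 0.0594
grasp_force: 3.9
```

```bash
python3 -c "
from h import *
st((.613,.326));avg()"
```

```text
t 15.22 pos [0.614  0.3255 0.2329] psi -0.592 F [-6.6932 -5.4491  4.0675] M [-0.9885  1.3127  0.268 ] knob tz 0.259 q [-0.8679  0.6506  0.4574  1.4534 -0.3032  1.1093 -0.9477] gap 0.0594
t 15.62 psi -0.59 knob~ 0.167 tz 0.22615911843838005 0.030110492575163485 F [-5.0843 -5.2481  3.5716]
```

Emit:
step_arm:
  deltas:
    - [70,0,0,0,0.06]
    - [70,0,0,0,0.12]

```text
time_s: 15.88
tool_pos: [0.6138, 0.3255, 0.2329]
tool_rot: [[0.653, 0.757, -0.002], [0.757, -0.653, -0.001], [-0.002, -0.001, -1.0]]
contact_force: [-7.0, -5.7, 4.1]
finger_gap: 0.0598
grasp_force: 4.1
```

```bash
python3 -c "
from h import *
st((.613,.326));avg()"
```

```text
t 15.88 pos [0.6138 0.3255 0.2329] psi -0.712 F [-6.9999 -5.7087  4.0571] M [-1.1005  1.3919  0.3065] knob tz 0.298 q [-0.8845  0.6556  0.4825  1.4546 -0.321   1.1119 -1.056 ] gap 0.0598
t 16.27 psi -0.71 knob~ 0.047 tz 0.24136981257209714 0.020625611685798215 F [-6.0868 -5.013   3.2086]
```

Emit:
step_arm:
  deltas:
    - [70,0,0,0,0.06]
    - [70,0,0,0,0.12]

```text
time_s: 16.52
tool_pos: [0.6137, 0.3256, 0.2328]
tool_rot: [[0.739, 0.674, -0.002], [0.674, -0.739, -0.001], [-0.002, -0.001, -1.0]]
contact_force: [-8.0, -5.3, 3.6]
finger_gap: 0.0597
grasp_force: 4.4
```

```bash
python3 -c "
from h import *
st((.613,.326));avg(n=12)"
```

```text
t 16.52 pos [0.6137 0.3256 0.2328] psi -0.832 F [-8.0336 -5.3408  3.5914] M [-1.0337  1.583   0.3498] knob tz 0.343 q [-0.9011  0.6611  0.5075  1.4558 -0.3391  1.1147 -1.1642] gap 0.0597
t 17.12 psi -0.829 knob~ -0.072 tz 0.25076096943987514 0.029092448579272512 F [-6.4029 -4.6375  2.8634]
```

Emit:
step_arm:
  deltas:
    - [70,0,0,0,0.06]
    - [70,0,0,0,0.12]

```text
time_s: 17.38
tool_pos: [0.6135, 0.3257, 0.2326]
tool_rot: [[0.814, 0.581, -0.003], [0.581, -0.814, -0.001], [-0.003, -0.001, -1.0]]
contact_force: [-8.0, -6.0, 3.8]
finger_gap: 0.06
grasp_force: 4.5
```

```bash
python3 -c "
from h import *
st((.613,.326));avg(n=12); snap('w8',(160,200,560,480)); m=viewer.camera_model('wrist'); np.savez('w8.npz',K=m['K'],T=m['T'])"
```

```text
t 17.38 pos [0.6135 0.3257 0.2326] psi -0.951 F [-7.963  -6.0477  3.7956] M [-1.0037  1.8366  0.3275] knob tz 0.322 q [-0.9175  0.6669  0.5325  1.4571 -0.3574  1.1177 -1.2723] gap 0.06
t 17.98 psi -0.949 knob~ -0.192 tz 0.2557214731289931 0.030599907037087568 F [-7.3655 -4.3785  2.5256]
scale 2.0
```

View pics/w8.png

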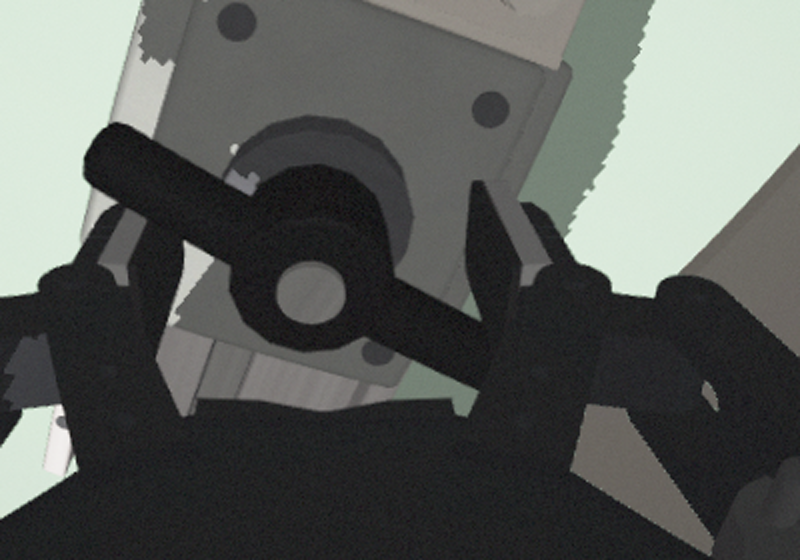

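The bar lies against the fingers, hub at (311,292) and one tip at (105,155). Torque while turning is now about 0.32–0.34. I'll check the angle and take finer steps with a reading at each.

```bash
python3 -c "
from h import *
w=np.load('w8.npz'); f=lambda p,z: wray(w,(160+p[0]/2,200+p[1]/2),z)
h=f((311,292),.09);l=f((105,155),.086);print(h,l,l-h,np.arctan2(*(l-h)[1::-1])-np.pi/2-.28)"
```

```text
[0.6113 0.326  0.09  ] [0.6103 0.3691 0.086 ] [-0.001   0.0432 -0.004 ] -0.2560777313636471
```

Emit:
step_arm:
  deltas:
    - [70,0,0,0,0.03]

```text
time_s: 18.15
tool_pos: [0.6133, 0.3259, 0.2324]
tool_rot: [[0.83, 0.557, -0.003], [0.557, -0.83, -0.001], [-0.003, -0.001, -1.0]]
contact_force: [-8.7, -5.2, 2.1]
finger_gap: 0.0597
grasp_force: 4.5
```

```bash
python3 -c "
from h import *
st((.613,.326))"
```

```text
t 18.15 pos [0.6133 0.3259 0.2324] psi -0.98 F [-8.6892 -5.2428  2.1137] M [-0.9398  1.7754  0.3258] knob tz 0.323 q [-0.9216  0.6685  0.5383  1.4574 -0.3619  1.1184 -1.2981] gap 0.0597
```

Emit:
step_arm:
  deltas:
    - [70,0,0,0,0.03]

```text
time_s: 18.27
tool_pos: [0.6133, 0.3259, 0.2325]
tool_rot: [[0.847, 0.532, -0.003], [0.532, -0.847, -0.001], [-0.003, -0.001, -1.0]]
contact_force: [-9.7, -5.9, 3.1]
finger_gap: 0.0596
grasp_force: 4.6
```

```bash
python3 -c "
from h import *
st((.613,.326))"
```

```text
t 18.27 pos [0.6133 0.3259 0.2325] psi -1.01 F [-9.7411 -5.9356  3.0668] M [-0.9232  1.9225  0.3547] knob tz 0.352 q [-0.9257  0.67    0.5447  1.4577 -0.3666  1.1193 -1.3255] gap 0.0596
```

Emit:
step_arm:
  deltas:
    - [70,0,0,0,0.03]

```text
time_s: 18.4
tool_pos: [0.6133, 0.3259, 0.2324]
tool_rot: [[0.862, 0.506, -0.003], [0.506, -0.862, -0.001], [-0.003, -0.001, -1.0]]
contact_force: [-9.2, -5.3, 4.0]
finger_gap: 0.0599
grasp_force: 4.6
```

```bash
python3 -c "
from h import *
st((.613,.326))"
```

```text
t 18.4 pos [0.6133 0.3259 0.2324] psi -1.04 F [-9.2169 -5.3247  3.9597] M [-0.9523  1.9003  0.2637] knob tz 0.261 q [-0.9298  0.6716  0.5511  1.458  -0.3712  1.1201 -1.3525] gap 0.0599
```

The fit over all turning samples, with loose 0.197 after the bias correction, puts the bite at about 0.4–0.45 and the torque now at about 0.36–0.38. That is inside the firm band, so I stop here, release, lift clear and check.

Emit:
step_arm:
  deltas:
    - [70,0,0,0,-0.1]
    - [70,0,0,0,-0.25]
    - [70,0,0,-5,-0.25]
    - [70,0,0,-10,-0.25]
    - [70,0,0,-15,-0.25]
    - [70,0,0,-15,-0.25]

```text
time_s: 19.15
tool_pos: [0.615, 0.3262, 0.3882]
tool_rot: [[0.71, 0.704, 0.008], [0.704, -0.71, 0.005], [0.01, 0.002, -1.0]]
contact_force: [1.1, 0.3, -0.4]
finger_gap: 0.0599
grasp_force: 0.0
```

```bash
python3 -c "
from h import *
st((.613,.326)); m=viewer.camera_model('wrist');snap('w9');  np.savez('w9.npz',K=m['K'],T=m['T'])"
```

```text
t 19.15 pos [0.615  0.3262 0.3882] psi -0.79 F [ 1.1124  0.2838 -0.431 ] M [ 0.0012 -0.0215 -0.0018] knob tz -0.002 q [-0.9161  0.5361  0.5496  1.2984 -0.2772  1.3719 -1.1675] gap 0.0599
scale 1.25
```

View pics/w9.png

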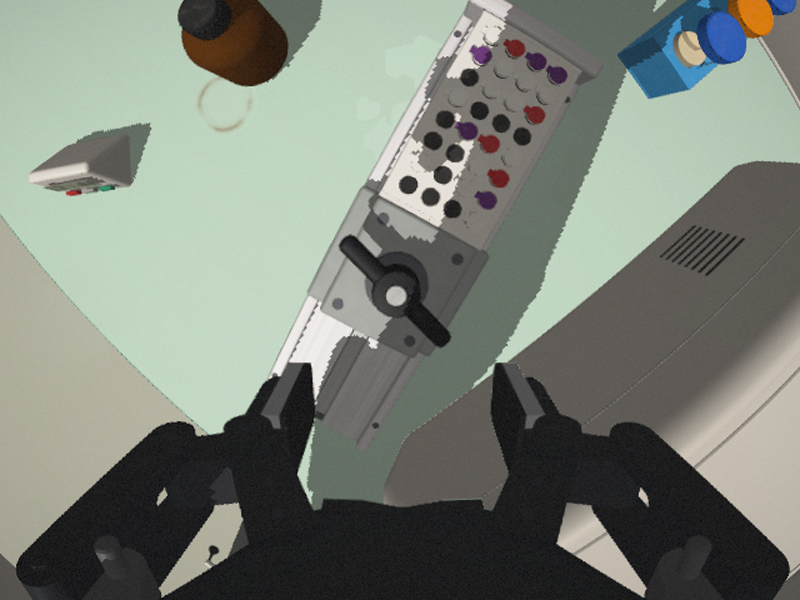

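The rack is flush against both the end stop (top, ~(540,40)) and the block front (~(430,215)). The knob is past its across-dock position, the bystanders are undisturbed and the robot is clear. Handing in.

```bash
python3 -c "
from station import manip
print(manip.finish_job())"
```

```text
the job is handed in; nothing more can be done
None
```

The job is handed in: the rack sits flush between the block and the end stop, and the knob is turned back to an estimated 0.36–0.38 N·m (noisy torque readings; firm band 0.32–0.40); the push ended at about 23 N, the bystanders in view looked undisturbed, and the run took about 19 s.

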